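Load the vial rack into the analyser and start its programme

ROBOT

A 6-joint arm with a two-finger parallel gripper is mounted at the origin on the work surface. World frame = base frame: x ahead of the robot, y to its left, z up, the work surface at z = 0. Lengths are in mm, angles in rad, forces in N, time in s.
With the tool pointing down it reaches from about 300 to 875 mm from the base axis. Payload 4.2 kg.
Tool frame: the origin (TCP) lies midway between the tips of the shut fingers; the grasp point (between the pads) lies 19 mm behind it; z points along the fingers, y is the line along which they close (so a half turn about z gives the same grasp; the last joint's range is limited). The gripper opens to 85 mm and grips with 20 to 120 N. Pads are 22 mm wide; open, the fingers measure 114 mm over their backs; the gripper's body (76 mm by 85 mm) begins 54 mm behind the grasp point. The pads swing forward as they close: fully open they stand 13 mm farther back than shut.
Start: joints at [1.308, 0.32, 1.565, -0, 1.257, -0.02], TCP at [138.243, 558.149, 231.338] pointing down, gripper open.
Joint ranges: [-3.11, 3.11], [-0.84, 2.01], [0.21, 2.61], [-1.34, 4.49], [0.05, 2.63], [-2.56, 2.56]. Speed limits (rad/s): [2.57, 2.57, 3.14, 3.14, 3.14, 3.14].

INTERFACE

Orientations are given as a unit quaternion [w, x, y, z].
In Python, from plant import ctrl gives the robot as it stands.
- The arm moves only by the shell command python3 -m pendant 'ROWS' [OPENING]. ROWS is JSON, one flat list of numbers, 6 for each row, row after row: the shift along the tool's x, y, z in units of 50 mm (1.0 is 50 mm), then the turn, a rotation vector about the tool's x, y, z in units of 5 degrees (1.0 is 5 degrees). A call has exactly 8 rows; each row shifts and turns the commanded pose from where the row before left it, along the tool's axes as they then stand; what a row does not reach is not made up. A row lasts 1/8 s, in which the tool goes at most 62.5 mm and 10.7 degrees, less where a joint would pass 70% of its speed; a pose out of reach is approached as far as the arm can. A call is refused whole if a number of a shift passes 1 or a number of a turn 1, either way. A call with a gripper value outside its range is refused whole. OPENING is the closure, from 0 (fully open) to 1 (shut), set as the call begins (- or left out, the last holds). The fingers move at their own pace and stop on an object; the grip force is fixed at half the most. Time passes only in rows, so rows that do not move let the fingers close, or fill a call up. It gives the time, the measured TCP pose, the force, the opening and the grip force at its end, in the units of the state.
- ctrl.get_obs(): the state, without advancing time (a new reading comes with each control period).
- ctrl.camera(name): name is "side" or "top" or "wrist"; returns the picture (480x640x3 uint8, red, green, blue); there is no depth.
- ctrl.camera_info(name): a dict with "K" (3x3 intrinsics, pixels), "view" (4x4, takes a point from world to camera coordinates). Camera axes: x right, y up, looking along -z (the intrinsics and any distortion apply to the point x, -y, -z); pixel columns grow to the right and rows downward; lengths in mm; the calibration is good to about 2 mm. A picture is of the moment at which its call begins: read the wrist's pose just before it. camera_info takes no time and is no camera call; for the wrist camera it gives the pose at the moment of the call.
- ctrl.finish_job(): hands the job in; it is judged then, once.
The state is a dict: "time": time; "q": joint angles; "dq": joint speeds; "tau": joint torques, N m; "eef_pos": TCP position; "ee_rot": TCP orientation; "ft_force": force on the tool from outside, world axes, zero at the start; "torque": the same for the moment, N m; "finger_gap": finger opening in mm; "grip_force": force on a finger pad.
Only numpy, scipy, OpenCV 4.12 (cv2) and the standard library are available. Lean on these libraries where they do the work, as an engineer would, in place of code of your own. Each camera call takes 0.05 s, during which the arm holds its last target. There are 200 camera calls.

TASK

Set the vial rack down inside the analyser's open tray, long side across the tray (do not drop or tip it), and push the tray fully home with the rack in it. Only then press the blue key, then the yellow key, then the green key: one at a time, each all the way down for a moment and let up before the next. Do not press the red key, leave the other things on the bench where they stand, and finish with the tray still home and the robot clear.

Things in the scene. Friction and masses are not known exactly. Their poses are not given: they have to be found in the camera images.
- console: Bench analyser, white box 260 by 260 mm, fixed. Origin: centre of its underside, on the bench; x points away from the operator, z up; front face at x -130. In it an open bay, 180 wide, 90 high, takes the tray. Above it a grey key panel rises from the front edge (x -130, z 100) at 35 degrees from level to x -36, z 166; behind that the top is flat.
- light_bar (a point): Middle of the level light bar, 16 mm thick, that runs along console y over the key panel on two posts (console x -50, z 246 mm; posts at y +-122). A vertical gripper over the keys strikes it: press with the tool tilted 35 degrees, along the panel's normal. Axes as the console's.
- tray (a joint): Slide of the loading tray, in m: 0 fully home in the analyser, about 0.125 pulled out towards the operator (along console -x). Moves with about 2.5 N of friction and stays where it is left.
- tray_floor (a point): Centre of the tray's floor, on its upper surface, 18 mm over the bench; axes parallel to the console's; moves with the tray. The steel floor is 115 (x) by 170 (y) mm, inside rims 6 mm high at the back and both sides (162 mm apart), and the blue front plate at the operator's side.
- tray_front (a point): Middle of the outer (operator's) face of the tray's blue front plate, at z 45 mm; the plate is 180 wide, 12 thick and spans z 8 to 66 mm. Push here along console +x to close the tray; when home this face stands 12 mm in front of the console's front face. Axes as the console's.
- vial_rack: The rack to load: a bare aluminium block 45 (x) by 110 (y) by 32 (z) mm carrying ten small glass vials with dark caps, two rows of five, all fixed in it; cap tops 52 mm above its underside. Mass 0.2 to 0.42 kg. Origin: centre of its underside; grip it across the 45 mm.
- tube_rack: Bystander, loose: white plastic block 55 by 120 by 50 mm with four corked green glass tubes in a row, 106 mm high in all. Origin: centre of its underside. It and the vial rack stand on the left and the right of the tray, either way round.
- amber_bottle: Bystander, loose: amber jar, diameter 60, height 110 mm, black cap. Origin: centre of its underside.
- dish_stack: Bystander, loose: stack of pale Petri dishes, diameter 94, height 62 mm. Origin: centre of its underside.
- key_blue_top (a point): Centre of the top face of the blue key, round, diameter 36 mm, in a black collar of 52 mm; the top stands 18 mm off the panel, 6 mm proud of the collar. z axis: the panel's outward normal (35 degrees from vertical, leaning to console -x). Four keys in one row along console y, 56 mm apart, in any order. Used in this job.
- key_blue (a joint): How far the blue key is pressed, in m: 0 up, 0.006 fully down (about 5 N); it springs back up.
- key_yellow_top (a point): Centre of the top face of the yellow key, round, diameter 36 mm, in a black collar of 52 mm; the top stands 18 mm off the panel, 6 mm proud of the collar. z axis: the panel's outward normal (35 degrees from vertical, leaning to console -x). Four keys in one row along console y, 56 mm apart, in any order. Used in this job.
- key_yellow (a joint): How far the yellow key is pressed, in m: 0 up, 0.006 fully down (about 5 N); it springs back up.
- key_green_top (a point): Centre of the top face of the green key, round, diameter 36 mm, in a black collar of 52 mm; the top stands 18 mm off the panel, 6 mm proud of the collar. z axis: the panel's outward normal (35 degrees from vertical, leaning to console -x). Four keys in one row along console y, 56 mm apart, in any order. Used in this job.
- key_green (a joint): How far the green key is pressed, in m: 0 up, 0.006 fully down (about 5 N); it springs back up.
- key_red_top (a point): Centre of the top face of the red key, round, diameter 36 mm, in a black collar of 52 mm; the top stands 18 mm off the panel, 6 mm proud of the collar. z axis: the panel's outward normal (35 degrees from vertical, leaning to console -x). Four keys in one row along console y, 56 mm apart, in any order. Stop key: not to be pressed.
- key_red (a joint): How far the red key is pressed, in m: 0 up, 0.006 fully down (about 5 N); it springs back up.
Not all that is in view belongs to the job. Leave any pink look-alike of the vial_rack alone.

How it is judged (in metres and radians):
On the way, in this order (a step that is already met when the one before it is completed fails the run):
1. the vial rack stands in the tray, long side across, let go (z of vial_rack in the frame of tray_floor between -0.006 and 0.006 m and x of vial_rack in the frame of tray_floor between -0.037 and 0.037 m and y of vial_rack in the frame of tray_floor between -0.033 and 0.033 m and angle between vial_rack's own z axis and vertical below 0.1 rad and angle between the y axis of vial_rack and the y axis of console, either way round below 0.45 rad and contact force between the fingers and vial_rack below 0.2 N), for 0.2 s.
2. the tray is fully home with the rack in it (z of vial_rack in the frame of tray_floor between -0.006 and 0.006 m and x of vial_rack in the frame of tray_floor between -0.037 and 0.037 m and y of vial_rack in the frame of tray_floor between -0.033 and 0.033 m and angle between vial_rack's own z axis and vertical below 0.1 rad and angle between the y axis of vial_rack and the y axis of console, either way round below 0.45 rad and value of joint tray below 0.005 m), for 0.2 s.
3. the blue key is fully down, alone (value of joint key_blue above 0.004 m and value of joint tray below 0.005 m and value of joint each of key_yellow, key_green, key_red below 0.0015 m), for 0.1 s.
4. the blue key is up again (value of joint key_blue below 0.0015 m and value of joint tray below 0.005 m), for 0.05 s.
5. the yellow key is fully down, alone (all of step 4 and value of joint key_yellow above 0.004 m and value of joint each of key_green, key_red below 0.0015 m), for 0.1 s.
6. the yellow key is up again (value of joint key_yellow below 0.0015 m and value of joint tray below 0.005 m), for 0.05 s.
7. the green key is fully down, alone (all of step 6 and value of joint key_green above 0.004 m and value of joint each of key_blue, key_red below 0.0015 m), for 0.1 s.
8. the green key is up again (value of joint key_green below 0.0015 m and value of joint tray below 0.005 m), for 0.05 s.
At the end, for the whole second after the job is handed in: The vial rack is at rest in the tray: flat on its floor (within 6 mm in height and 0.1 rad of upright), long side across the tray (within 0.45 rad), within 37 mm (tray's x) and 33 mm (y) of the floor's centre. The tray is home to within 5 mm and all four keys are up (under 1.5 mm) (all of step 8 and z of vial_rack in the frame of tray_floor between -0.006 and 0.006 m and x of vial_rack in the frame of tray_floor between -0.037 and 0.037 m and y of vial_rack in the frame of tray_floor between -0.033 and 0.033 m and angle between vial_rack's own z axis and vertical below 0.1 rad and angle between the y axis of vial_rack and the y axis of console, either way round below 0.45 rad and linear speed of vial_rack below 0.02 m/s and value of joint each of key_blue, key_yellow, key_red below 0.0015 m); the robot touches nothing.
It fails at once if the red key is pressed (more than 3 mm) (value of joint key_red above 0.003 m).
It fails at once if two keys are down together (each more than 3 mm) (value of joint each of key_blue, key_yellow above 0.003 m or value of joint each of key_blue, key_green above 0.003 m or value of joint each of key_blue, key_red above 0.003 m or value of joint each of key_yellow, key_green above 0.003 m or value of joint each of key_yellow, key_red above 0.003 m or value of joint each of key_green, key_red above 0.003 m).
It fails at once if a key is pressed (more than 3 mm) while the tray is more than 10 mm open (value of joint tray above 0.01 m and value of joint any of key_blue, key_yellow, key_green, key_red above 0.003 m).
It fails at once if the vial rack is tipped more than 0.5 rad, or dropped (moves faster than 0.5 m/s out of the fingers) (angle between vial_rack's own z axis and vertical above 0.5 rad or (linear speed of vial_rack above 0.5 m/s and contact force between the fingers and vial_rack below 0.1 N)).
It fails at once if another thing on the bench is shifted by more than 20 mm or tipped over (distance of any of tube_rack, amber_bottle, dish_stack from where it was at the start of the episode above 0.02 m or angle between any of tube_rack, amber_bottle, dish_stack's own z axis and vertical above 0.4 rad).
It also fails if it takes over 67 s, if anything falls off the work surface, if the arm or the gripper's body presses on something with over 40 N, if the wrist force passes 120 N, or if a joint passes its speed limit or range.

## Working session

There is one attempt and no reset: what is moved stays moved. The work goes in short steps, Python scripts to look and compute and a shell command to move; the robot and the scene stay as the last step left them, time stands still between calls to the robot, and variables do not carry over. Pictures are saved under pics/ and viewed, at most 10 in all, crops included, and the job is handed in when it is done.

```bash
ls; mkdir -p pics; cat > h.py <<'E'
import numpy as np, cv2
from plant import ctrl
def snap(n,f):
    i=ctrl.camera_info(n); im=ctrl.camera(n); cv2.imwrite('pics/'+f,im[:,:,::-1]); np.savez('pics/'+f+'.npz',K=i['K'],V=i['view']); return im,i
def load(f):
    d=np.load('pics/'+f+'.npz'); return d['K'],d['V']
def proj(f,p):
    K,V=load(f); p=np.atleast_2d(p); c=p@V[:3,:3].T+V[:3,3]; c=c*[1,-1,-1]; u=c@K.T; return u[:,:2]/u[:,2:]
def ray(f,px):
    K,V=load(f); d=np.linalg.inv(K)@[px[0],px[1],1]; d=d*[1,-1,-1]; R=V[:3,:3]; o=-R.T@V[:3,3]; d=R.T@d; return o,d/np.linalg.norm(d)
def onz(f,px,z):
    o,d=ray(f,px); return o+d*(z-o[2])/d[2]
def tri(obs):
    A=np.zeros((3,3));b=np.zeros(3)
    for f,px in obs:
        o,d=ray(f,px);M=np.eye(3)-np.outer(d,d);A+=M;b+=M@o
    return np.linalg.solve(A,b)
E
python3 - <<'E'
from h import *
for n in('side','top','wrist'):
    im,i=snap(n,n+'0.png'); print(n,np.round(i['K'],1).tolist(),np.round(np.linalg.inv(i['view'])[:3],2).tolist(),[k for k in i])
print(ctrl.get_obs())
E
```

```text
pics
side [[447.9, 0.0, 321.5], [0.0, 447.9, 244.9], [0.0, 0.0, 1.0]] [[0.97, 0.14, -0.19, 358.69], [-0.23, 0.48, -0.85, -955.02], [-0.02, 0.87, 0.5, 708.59]] ['K', 'view']
top [[433.8, 0.0, 320.7], [0.0, 433.8, 232.3], [0.0, 0.0, 1.0]] [[0.1, 0.97, -0.22, 417.77], [-0.99, 0.1, -0.02, -28.91], [-0.0, 0.22, 0.97, 979.58]] ['K', 'view']
wrist [[370.4, 0.0, 317.2], [0.0, 370.4, 243.4], [0.0, 0.0, 1.0]] [[0.24, -0.92, -0.31, 57.4], [0.97, 0.23, 0.08, 578.1], [-0.0, -0.32, 0.95, 372.61]] ['K', 'view']
{'time': 0.15, 'q': array([ 1.30799578e+00,  3.20156103e-01,  1.56537882e+00, -3.55015119e-06,
        1.25740941e+00, -1.99989482e-02]), 'dq': array([ 0.00036731, -0.00142322, -0.00367785, -0.00189794, -0.0009408 ,
       -0.00063923]), 'tau': array([ 1.26281025e-04, -4.15841997e+01, -2.34345478e+01,  9.10886820e-05,
        5.87423638e-03,  1.40484130e-05]), 'eef_pos': array([138.15140072, 557.79405947, 230.6768127 ]), 'ee_rot': array([-9.35740542e-05,  1.21102244e-01,  9.92639809e-01, -6.69332691e-04]), 'ft_force': array([ 0.11279375, -0.80783453,  0.20657878]), 'torque': array([ 0.06298998, -0.0188953 , -0.00328286]), 'grip_force': 0.0, 'finger_gap': 85.22860393480204}
```

View pics/top0.png

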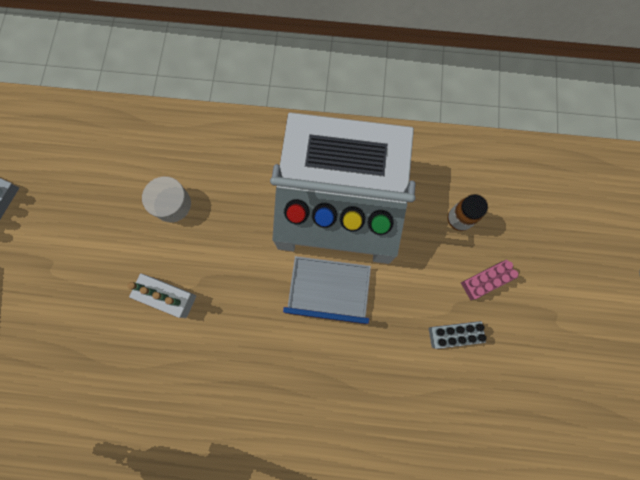

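View pics/side0.png

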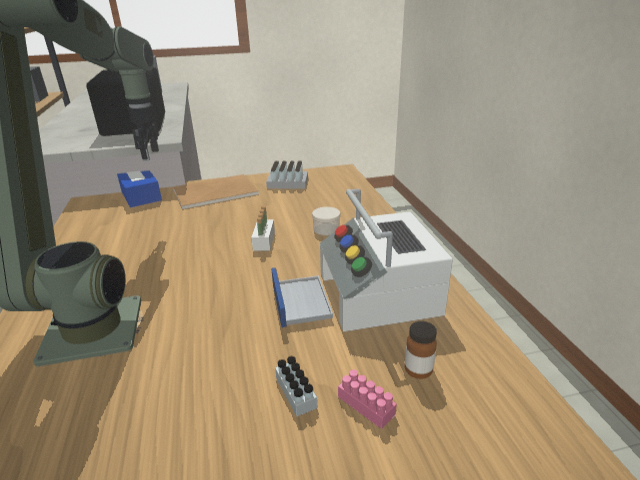

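The top view shows the aluminium rack with black caps at (459,335), its pink look-alike at (491,280) and the white tube rack at (160,295). The tray lies at (330,290) and the keys from left to right are red (297,211), blue (324,215), yellow (352,219) and green (381,223). The side view agrees: rack (296,388), pink (367,398), tube rack (263,235).

Candidates for the vial rack are aluminium with black caps at (459,335), pink at (491,280) and white with corks at (160,295). I choose (459,335) and check it in a close crop.

```bash
python3 - <<'E'
from h import *
T=cv2.imread('pics/top0.png');S=cv2.imread('pics/side0.png')
def blob(im,lo,hi,roi):
    x0,y0,x1,y1=roi; h=cv2.cvtColor(im[y0:y1,x0:x1],cv2.COLOR_BGR2HSV); m=cv2.inRange(h,np.array(lo),np.array(hi)); n,l,s,c=cv2.connectedComponentsWithStats(m)
    k=1+np.argmax(s[1:,4]); return c[k]+[x0,y0],s[k,4]
rng={'red':((0,150,60),(8,255,255)),'blue':((105,140,50),(125,255,255)),'yellow':((22,130,80),(35,255,255)),'green':((50,120,40),(85,255,255))}
P={}
for k,(lo,hi) in rng.items():
    a=blob(T,lo,hi,(280,195,400,240)); b=blob(S,lo,hi,(325,215,380,280)); P[k]=tri([('top0.png',a[0]),('side0.png',b[0])])
    print(k,np.round(a[0],1),a[1],np.round(b[0],1),b[1],np.round(P[k],1), 'res',np.round(proj('top0.png',P[k])-a[0],1),np.round(proj('side0.png',P[k])-b[0],1))
d=P['red']-P['green'];print('dir',np.degrees(np.arctan2(d[1],d[0])),np.linalg.norm(d)/3)
A=cv2.resize(T[305:365,415:505],None,fx=4.4,fy=4.4,interpolation=cv2.INTER_CUBIC);B=cv2.resize(S[345:425,265:325],None,fx=4.4,fy=4.4,interpolation=cv2.INTER_CUBIC)
C=np.zeros((352,800,3),np.uint8);C[:A.shape[0],:A.shape[1]]=A;C[:B.shape[0],400:400+B.shape[1]]=B[:, :400];cv2.imwrite('pics/crop1.png',C)
E
```

```text
red [295.5 213.1] 266 [340.2 229.8] 70 [637.7  44.3 159.3] res [[-0.  0.]] [[ 0. -0.]]
blue [323.7 216.6] 299 [345.7 239.3] 50 [636.  -11.4 160.8] res [[ 0.  -0.1]] [[-0.1  0. ]]
yellow [351.9 220.3] 282 [352.2 251.4] 127 [635.7 -67.2 157.1] res [[ 0.1 -0.3]] [[-0.2  0.1]]
green [380.3 223.9] 300 [355. 267.] 1 [ 630.7 -123.   149.7] res [[-0.5  2.3]] [[ 1.9 -0.6]]
dir 87.60497164432869 55.90031741996835
```

View pics/crop1.png

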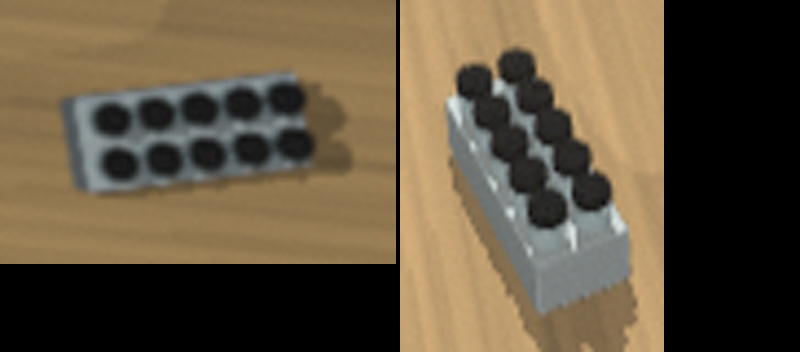

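Crop check: aluminium block, ten black caps, in both views: this is the vial rack. Now I compute its pose, and the console yaw and tray from top-view features.

```bash
cat >> h.py <<'E'
from scipy.spatial.transform import Rotation as Rn
def plan(target,R=None,rows=8):
    """print tool-frame shift (50mm units) and turn (5 deg units) from measured pose to target"""
    o=ctrl.get_obs(); q=o['ee_rot']; R0=Rn.from_quat([q[1],q[2],q[3],q[0]])
    s=R0.inv().apply(np.array(target)-o['eef_pos'])/50
    print('eef',np.round(o['eef_pos'],1),'t',o['time'],'shift',np.round(s,3),end=' ')
    if R is not None: print('turn',np.round(np.degrees((R0.inv()*R).as_rotvec())/5,3),end=' ')
    print('F',np.round(o['ft_force'],1),'gap',round(o['finger_gap'],1))
E
python3 - <<'E'
from h import *
t=lambda x,y:np.array([415+(x+.5)/4.4-.5,305+(y+.5)/4.4-.5]); s=lambda x,y:np.array([265+(x-400+.5)/4.4-.5,345+(y+.5)/4.4-.5])
L=[((120,163),(475,82)),((295,144),(547,209)),((112,119),(516,66)),((286,99),(591,191))]
Q=np.array([tri([('top0.png',t(*a)),('side0.png',s(*b))]) for a,b in L]);print(np.round(Q,1));c=Q.mean(0);print('c',c)
d=(Q[0]-Q[1])+(Q[2]-Q[3]);print('y ang',np.degrees(np.arctan2(d[1],d[0])))
T=cv2.imread('pics/top0.png')
h=cv2.cvtColor(T,cv2.COLOR_BGR2HSV);m=cv2.inRange(h,np.array((105,140,50)),np.array((125,255,255)));m[:295]=0
n,l,st,cc=cv2.connectedComponentsWithStats(m);k=1+np.argmax(st[1:,4]);ys,xs=np.where(l==k)
top=[(x,ys[xs==x].min()) for x in range(xs.min()+1,xs.max())];bot=[(x,ys[xs==x].max()) for x in range(xs.min()+1,xs.max())]
print(st[k],top[0],top[-1],bot[0],bot[-1])
for nm,e in(('top',top),('bot',bot)):
    f=np.polyfit(*np.array(e).T,1)
    for z in (66,8):
        a,b=[onz('top0.png',(x,np.polyval(f,x)),z) for x in(xs.min(),xs.max())];d=a-b;print(nm,z,np.round(a,1),np.round(b,1),np.linalg.norm(d),np.degrees(np.arctan2(d[1],d[0])))
for px in((295.5,213.1),(380.3,223.9)):print(onz('top0.png',px,150))
Rd=Rn.from_euler('z',c[0]*0)
E
```

```text
[[ 422.8 -280.5   49.1]
 [ 440.4 -362.6   48.9]
 [ 442.9 -275.7   49.6]
 [ 460.8 -357.9   49.1]]
c [ 441.71895809 -319.16910878   49.16604036]
y ang 102.1821111707593
[284 308  85  15 414] (285, np.int64(308)) (367, np.int64(318)) (285, np.int64(311)) (367, np.int64(322))
top 66 [458.1  53.1  66. ] [ 453.3 -122.3   66. ] 175.42925151871356 88.42116166286394
top 8 [460.7  58.3   8. ] [ 455.5 -128.2    8. ] 186.5666862400537 88.42116166286394
bot 66 [450.3  52.1  66. ] [ 445.2 -122.9   66. ] 175.11549354298697 88.33414688749572
bot 8 [452.3  57.3   8. ] [ 446.9 -128.9    8. ] 186.23300878714355 88.33414688749572
[640.25421103  45.12179398 150.        ]
[ 635.26221852 -123.60542691  150.        ]
```

```bash
python3 - <<'E'
from h import *
plan((410,150,270)); plan((442-0,-300,270))
E
```

```text
eef [138.2 557.8 230.7] t 0.15 shift [-7.238 -6.611 -0.778] F [ 0.1 -0.8  0.2] gap 85.2
eef [138.2 557.8 230.7] t 0.15 shift [-10.023 -15.193  -0.766] F [ 0.1 -0.8  0.2] gap 85.2
```

```bash
python3 -m pendant '[-0.6,-0.6,-0.1,0,0,0, -0.9,-0.8,-0.1,0,0,0, -0.9,-0.8,-0.1,0,0,0, -0.9,-0.8,-0.1,0,0,0, -0.9,-0.8,-0.1,0,0,0, -0.9,-0.8,-0.1,0,0,0, -0.9,-0.8,-0.1,0,0,0, -0.6,-0.6,0,0,0,0]' 0; python3 - <<'E'
from h import *
plan((442,-300,270)); 
for z in (12,0): plan((442,-319,250),Rn.from_euler('ZX',[12,180],degrees=True)*Rn.from_euler('z',-90*0,degrees=True))
R=lambda a:Rn.from_matrix(np.array([[-np.sin(a),np.cos(a),0],[np.cos(a),np.sin(a),0],[0,0,-1]]).T.reshape(3,3).T)
E
```

```text
time: 1.15
eef_pos: [387.5, 185.6, 266.6]
ee_rot: [0.0, 0.122, 0.993, 0.0]
ft_force: [-0.7, 0.0, -0.4]
finger_gap: 85.6
grip_force: 0.0
eef [387.5 185.6 266.6] t 1.15 shift [-3.407 -9.16  -0.069] F [-0.7  0.  -0.4] gap 85.6
eef [387.5 185.6 266.6] t 1.15 shift [-3.498 -9.529  0.331] turn [ 1.60e-02 -5.00e-03  3.08e+01] F [-0.7  0.  -0.4] gap 85.6
eef [387.5 185.6 266.6] t 1.15 shift [-3.498 -9.529  0.331] turn [ 1.60e-02 -5.00e-03  3.08e+01] F [-0.7  0.  -0.4] gap 85.6
```

```bash
python3 -m pendant '[-0.1,-0.5,0,0,0,0, -0.3,-0.9,0,0,0,0, -0.3,-0.9,0,0,0,0, -0.3,-0.9,0,0,0,0, -0.2,-0.7,0,0,0,0, -0.1,-0.3,0,0,0,0, 0,0,0,0,0,0, 0,0,0,0,0,0]'; python3 - <<'E'
from h import *
snap('wrist','w1.png')
E
```

```text
time: 2.15
eef_pos: [398.9, -31.3, 266.2]
ee_rot: [-0.0, 0.121, 0.993, 0.0]
ft_force: [0.6, 0.0, -0.3]
finger_gap: 85.2
grip_force: 0.0
```

View pics/w1.png

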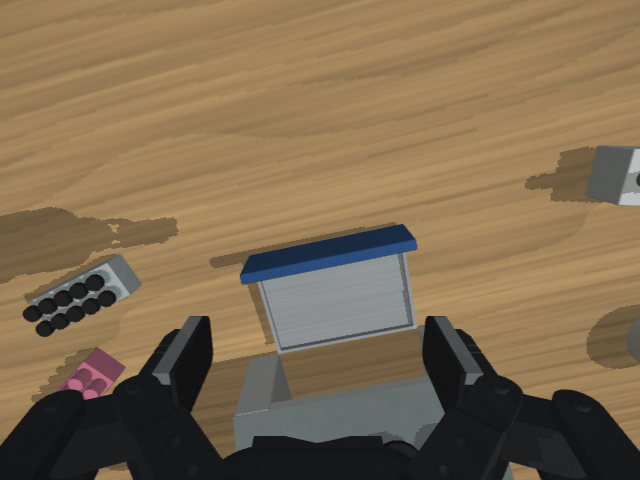

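The wrist view (operator's side up) shows the tray front's upper outer edge from (243,274) to (415,239), its inner edge from (242,283) to (416,248), and the rear rim corners at (280,352) and (414,327). The rack is at (80,295), with caps from (32,314) to (106,299).

```bash
python3 - <<'E'
from h import *
g=lambda n,px,z:print(n,px,z,np.round(onz('w1.png',px,z),1))
for n,px,z in [('outL',(243,274),66),('outR',(415,239),66),('inL',(242,283),66),('inR',(416,248),66),('botL',(248,257),8),('botR',(405,226),8),('backL',(280,352),24),('backR',(414,327),24)]: g(n,px,z)
# height check of plate top by tri top0/w1
print(tri([('top0.png',(284,310)),('w1.png',(415,243))]),tri([('top0.png',(368,320)),('w1.png',(243,278))]))
for px in ((32,314),(95,283),(44,328),(106,299)): g('cap',px,52)
R=Rn.from_matrix(np.c_[[np.cos(np.radians(102)),np.sin(np.radians(102)),0],[np.cos(np.radians(12)),np.sin(np.radians(12)),0],[0,0,-1]])
plan((442,-319,200),R)
a=np.radians
E
```

```text
outL (243, 274) 66 [ 444.2 -119.7   66. ]
outR (415, 239) 66 [448.9  53.7  66. ]
inL (242, 283) 66 [ 453.4 -123.7   66. ]
inR (416, 248) 66 [458.3  53.2  66. ]
botL (248, 257) 8 [ 446.5 -126.     8. ]
botR (405, 226) 8 [453.2  56.2   8. ]
backL (280, 352) 24 [ 568.8 -120.5   24. ]
backR (414, 327) 24 [573.4  43.2  24. ]
[453.24546928  52.83819896  65.50294969] [ 450.95048835 -123.19940976   59.18841402]
cap (32, 314) 52 [ 439.5 -361.2   52. ]
cap (95, 283) 52 [ 421.8 -278.8   52. ]
cap (44, 328) 52 [ 458.5 -356.7   52. ]
cap (106, 299) 52 [ 441.9 -275.4   52. ]
eef [398.9 -31.2 266.2] t 2.2 shift [-2.216 -5.383  1.321] turn [ 2.0000e-03 -6.0000e-03  1.2827e+01] F [ 0.2 -0.   0.1] gap 85.5
```

```bash
python3 -m pendant '[-0.2,-0.5,0,0,0,0, -0.4,-1,0.2,0,0,0, -0.4,-1,0.3,0,0,0, -0.4,-1,0.3,0,0,0, -0.4,-1,0.3,0,0,0, -0.3,-0.6,0.2,0,0,0, -0.1,-0.28,0,0,0,0.8, 0,0,0,0,0,1]' && python3 -m pendant '[0,0,0,0,0,1, 0,0,0,0,0,1, 0,0,0,0,0,1, 0,0,0,0,0,1, 0,0,0,0,0,1, 0,0,0,0,0,1, 0,0,0,0,0,1, 0,0,0,0,0,1]' && python3 -m pendant '[0,0,0,0,0,1, 0,0,0,0,0,1, 0,0,0,0,0,1, 0,0,0,0,0,0, 0,0,0,0,0,0, 0,0,0,0,0,0, 0,0,0,0,0,0, 0,0,0,0,0,0]'
python3 - <<'E'
from h import *
R=Rn.from_matrix(np.c_[[np.cos(np.radians(102)),np.sin(np.radians(102)),0],[np.cos(np.radians(12)),np.sin(np.radians(12)),0],[0,0,-1]])
plan((441,-318,3),R)
snap('wrist','w2.png')
for p in ((441,-318,52),): print(proj('w2.png',p))
E
```

```text
time: 3.2
eef_pos: [441.8, -319.7, 200.6]
ee_rot: [-0.0, 0.2, 0.98, 0.0]
ft_force: [-0.3, 0.5, 0.6]
finger_gap: 85.5
grip_force: 0.0
time: 4.2
eef_pos: [441.8, -318.3, 201.2]
ee_rot: [-0.0, 0.522, 0.853, 0.0]
ft_force: [0.3, -0.1, -0.3]
finger_gap: 85.6
grip_force: 0.0
time: 5.2
eef_pos: [441.1, -319.4, 201.3]
ee_rot: [-0.0, 0.629, 0.778, 0.0]
ft_force: [1.4, -0.4, -0.4]
finger_gap: 85.4
grip_force: 0.0
eef [ 441.1 -319.4  201.3] t 5.2 shift [0.029 0.004 3.965] turn [ 0.    -0.001  0.018] F [ 1.4 -0.4 -0.4] gap 85.4
[[318.21444167 222.85355032]]
```

View pics/w2.png

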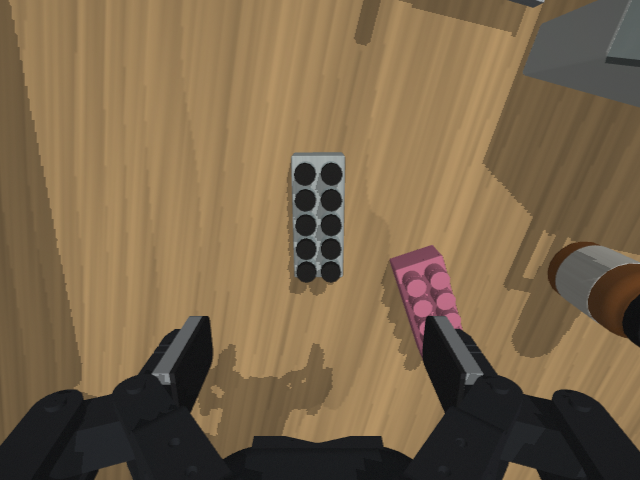

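The rack is centred at (318,223) between the fingers and aligned with them. The pink look-alike starts at (390,260), so I go down with the fingers partly closed and 8 mm away from it.

```bash
python3 -m pendant '[0.2,0,0.4,0,0,0, 0,0,0.8,0,0,0, 0,0,0.8,0,0,0, 0,0,0.7,0,0,0, 0,0,0.5,0,0,0, 0,0,0.2,0,0,0, 0,0,0,0,0,0, 0,0,0,0,0,0]' 0.2; python3 - <<'E'
from h import *
plan((441,-310,3))
E
```

```text
time: 6.25
eef_pos: [439.8, -310.2, 32.4]
ee_rot: [0.001, 0.629, 0.778, 0.0]
ft_force: [-0.2, -0.3, 0.3]
finger_gap: 68.3
grip_force: 0.0
eef [ 439.8 -310.2   32.4] t 6.25 shift [-0.     0.023  0.587] F [-0.2 -0.3  0.3] gap 68.3
```

```bash
python3 -m pendant '[0,0,0.2,0,0,0, 0,0,0.2,0,0,0, 0,0,0.16,0,0,0, 0,0,0,0,0,0, 0,0,0,0,0,0, 0,0,0,0,0,0, 0,0,0,0,0,0, 0,0,0,0,0,0]' && python3 -m pendant '[0,0,0,0,0,0, 0,0,0,0,0,0, 0,0,0,0,0,0, 0,0,0,0,0,0, 0,0,0,0,0,0, 0,0,0,0,0,0, 0,0,0,0,0,0, 0,0,0,0,0,0]' 1
```

```text
time: 7.25
eef_pos: [439.1, -309.7, 3.4]
ee_rot: [0.0, 0.629, 0.778, 0.0]
ft_force: [-0.0, 0.2, 0.7]
finger_gap: 68.5
grip_force: 0.0
time: 8.25
eef_pos: [439.3, -309.7, 3.6]
ee_rot: [0.0, 0.629, 0.778, 0.0]
ft_force: [-0.5, 1.9, 5.3]
finger_gap: 43.9
grip_force: 63.2
```

```bash
python3 -m pendant '[0,0,-0.15,0,0,0, 0,0,-0.4,0,0,0, 0,0,-0.6,0,0,0, 0,0,-0.6,0,0,0, 0,0,-0.5,0,0,0, 0,0,-0.2,0,0,0.72, 0,0,0,0,0,1, 0,0,0,0,0,1]'; python3 - <<'E'
from h import *
plan((512,-29,126))
E
```

```text
time: 9.25
eef_pos: [438.3, -309.2, 125.3]
ee_rot: [-0.001, 0.717, 0.697, -0.0]
ft_force: [-0.3, 0.4, -4.1]
finger_gap: 44.1
grip_force: 62.5
eef [ 438.3 -309.2  125.3] t 9.25 shift [ 5.644  1.309 -0.01 ] F [-0.3  0.4 -4.1] gap 44.1
```

```bash
python3 -m pendant '[0.3,0.1,0,0,0,0, 0.8,0.2,0,0,0,0, 0.9,0.2,0,0,0,0, 1,0.2,0,0,0,0, 0.9,0.2,0,0,0,0, 0.9,0.2,0,0,0,0, 0.6,0.2,0,0,0,0, 0.25,0,0,0,0,0]'; python3 - <<'E'
from h import *
a=np.radians(-1.6);x=np.array([-np.sin(a),np.cos(a),0]);R=Rn.from_matrix(np.c_[x,[np.cos(a),np.sin(a),0],[0,0,-1]])
plan((512,-29,126),R)
snap('wrist','w3.png')
E
```

```text
time: 10.25
eef_pos: [511.4, -26.6, 125.5]
ee_rot: [-0.0, 0.715, 0.699, -0.0]
ft_force: [-0.7, -0.2, -3.7]
finger_gap: 44.1
grip_force: 62.2
eef [511.4 -26.6 125.5] t 10.25 shift [-0.048  0.013 -0.01 ] turn [-0.008 -0.005  0.062] F [-0.7 -0.2 -3.7] gap 44.1
```

View pics/w3.png

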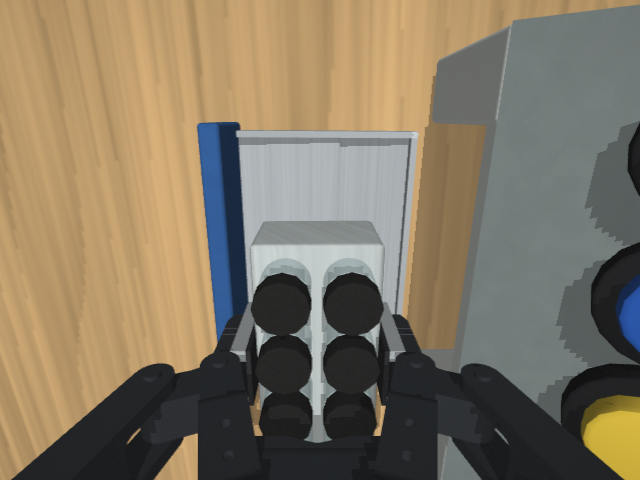

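The rack hangs level between plate and rear rim, its left end at (315,225), tray inner area columns 240 to 415. It is clear to go down.

```bash
python3 -m pendant '[-0.05,0,0.2,0,0,0, 0,0,0.4,0,0,0, 0,0,0.5,0,0,0, 0,0,0.4,0,0,0, 0,0,0.3,0,0,0, 0,0,0.15,0,0,0, 0,0,0.06,0,0,0, 0,0,0,0,0,0]'; python3 -m pendant '[0,0,0.02,0,0,0, 0,0,0.02,0,0,0, 0,0,0.02,0,0,0, 0,0,0.01,0,0,0, 0,0,0,0,0,0, 0,0,0,0,0,0, 0,0,0,0,0,0, 0,0,0,0,0,0]'
```

```text
time: 11.3
eef_pos: [511.7, -31.6, 25.6]
ee_rot: [0.0, 0.716, 0.698, 0.0]
ft_force: [-0.1, 0.9, -3.2]
finger_gap: 44.1
grip_force: 62.4
time: 12.3
eef_pos: [511.5, -31.4, 21.8]
ee_rot: [0.0, 0.716, 0.698, 0.0]
ft_force: [-0.1, 0.1, -3.4]
finger_gap: 44.3
grip_force: 62.4
```

```bash
python3 -m pendant '[0,0,0.02,0,0,0, 0,0,0,0,0,0, 0,0,0.02,0,0,0, 0,0,0,0,0,0, 0,0,0,0,0,0, 0,0,0,0,0,0, 0,0,0,0,0,0, 0,0,0,0,0,0]'
```

```text
time: 13.3
eef_pos: [512.5, -31.5, 21.6]
ee_rot: [0.001, 0.716, 0.698, 0.001]
ft_force: [-2.5, 1.3, 12.2]
finger_gap: 44.3
grip_force: 64.2
```

```bash
python3 -m pendant '[0,0,0,0,0,0, 0,0,0,0,0,0, 0,0,0,0,0,0, 0,0,0,0,0,0, 0,0,0,0,0,0, 0,0,-0.1,0,0,0, 0,0,-0.2,0,0,0, 0,0,-0.4,0,0,0]' 0.3; python3 -m pendant '[0,0,-0.6,0,0,0, 0,0,-0.8,0,0,0, 0,0,-0.8,0,0,0, 0,0,-0.8,0,0,0, 0,0,-0.5,0,0,0, 0,0,-0.2,0,0,0, 0,0,0,0,0,0, 0,0,0,0,0,0]'; python3 - <<'E'
from h import *
snap('wrist','w4.png'); plan((400,-32,240))
E
```

```text
time: 14.3
eef_pos: [511.0, -31.4, 55.2]
ee_rot: [-0.0, 0.716, 0.698, -0.0]
ft_force: [-0.5, -0.2, 0.2]
finger_gap: 59.9
grip_force: 0.0
time: 15.3
eef_pos: [510.7, -31.4, 238.6]
ee_rot: [-0.001, 0.716, 0.698, -0.001]
ft_force: [-0.1, -0.1, -1.0]
finger_gap: 59.7
grip_force: 0.0
eef [510.7 -31.4 238.5] t 15.35 shift [-0.07  -2.213 -0.025] F [-0.3  0.  -0.3] gap 60.0
```

View pics/w4.png

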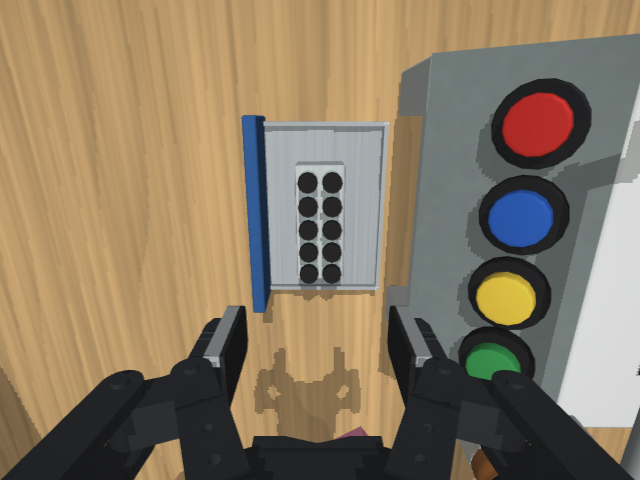

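Rack stands centred in the tray (caps (307,182) to (332,273); tray interior columns 265 to 385), let go and upright. Keys are clear of the gripper: red (541,124), blue (521,218), yellow (506,298), green (493,360). Next: back off, close, turn the fingers' line to console y and tilt 35°.

```bash
python3 -m pendant '[0,-0.4,0,0,0,0, 0,-0.8,0,0,0,0, 0,-0.6,0,0,0,0, 0,-0.3,0,0,0,-1, 0,0,0,0,0,-1, 0,0,0,0,0,-1, 0,0,0,0,0,-1, 0,0,0,0,0,-1]' 1 && python3 -m pendant '[0,0,0.1,0,0,-1, 0,0,0.2,0,0,-1, 0,0,0.2,0,0,-1, 0,0,0.2,0,0,-1, 0,0,0.2,0,0,-1, 0,0,0.2,0,0,-1, 0,0,0.2,0,0,-1, 0,0,0.2,0,0,-1]' && python3 -m pendant '[0,0,0.1,0,0,-1, 0,0,0,0,0,-1, 0,0,0,0,0,-1, 0,0,0,0,0,-1, 0,0,0,0,0,-1, 0,0,0,0,-1,0, 0,0,0,0,-1,0, 0,0,0,0,-1,0]' && python3 -m pendant '[0,0,0,0,-1,0, 0,0,0,0,-1,0, 0,0,0,0,-1,0, 0,0,0,0,-1,0, 0,0,0,0,0,0, 0,0,0,0,0,0, 0,0,0,0,0,0, 0,0,0,0,0,0]' && cat >> h.py <<'E'
_a=np.radians(-1.6); ex=np.array([np.cos(_a),np.sin(_a),0]); ey=np.array([-np.sin(_a),np.cos(_a),0]); ez=np.array([0,0,1.])
nrm=-np.sin(np.radians(35))*ex+np.cos(np.radians(35))*ez
RT=Rn.from_matrix(np.c_[np.cross(ey,-nrm),ey,-nrm])
E
python3 - <<'E'
from h import *
plan((425,-35,42),RT)
W=cv2.imread('pics/w4.png');T=cv2.imread('pics/top0.png')
def blob(im,lo,hi,roi):
    x0,y0,x1,y1=roi; h=cv2.cvtColor(im[y0:y1,x0:x1],cv2.COLOR_BGR2HSV); m=cv2.inRange(h,np.array(lo),np.array(hi)); n,l,s,c=cv2.connectedComponentsWithStats(m)
    k=1+np.argmax(s[1:,4]); return c[k]+[x0,y0],s[k]
rng={'red':((0,150,60),(8,255,255)),'blue':((105,140,50),(125,255,255)),'yellow':((22,130,80),(35,255,255))}
for k,(lo,hi) in rng.items():
    a=blob(T,lo,hi,(280,195,400,240)); b=blob(W,lo,hi,(430,60,600,400)); p=tri([('top0.png',a[0]),('w4.png',b[0])])
    print(k,np.round(b[0],1),b[1][:4],np.round(p,1),np.round(proj('top0.png',p)-a[0],1),'panel-n',p@nrm, 'y',p@ey)
E
```

```text
time: 16.35
eef_pos: [405.9, -28.6, 238.8]
ee_rot: [-0.001, 0.547, 0.837, -0.0]
ft_force: [0.6, -0.2, -0.1]
finger_gap: 0.2
grip_force: 0.0
time: 17.35
eef_pos: [405.9, -28.6, 163.6]
ee_rot: [-0.001, 0.228, 0.974, -0.0]
ft_force: [0.3, -0.0, -0.4]
finger_gap: 0.1
grip_force: 0.0
time: 18.35
eef_pos: [405.9, -28.6, 159.0]
ee_rot: [0.131, 0.013, 0.991, -0.002]
ft_force: [0.0, 0.3, -0.2]
finger_gap: 0.1
grip_force: 0.0
time: 19.35
eef_pos: [407.1, -28.7, 160.1]
ee_rot: [0.301, 0.012, 0.954, -0.004]
ft_force: [0.1, -0.3, -0.1]
finger_gap: 0.1
grip_force: 0.0
eef [407.1 -28.7 160.1] t 19.35 shift [ 1.059 -0.117  2.142] turn [0.012 0.003 0.017] F [ 0.1 -0.3 -0.1] gap 0.1
red [537.5 124.3] [72 32 72 65] [638.4  44.4 157.1] [[0. 0.]] panel-n -236.59767831882328 y 62.225740796541174
blue [520.4 218. ] [ 58 129  66  58] [636.9 -11.2 156.9] [[-0. -0.]] panel-n -236.8692687702758 y 6.573261285112942
yellow [505.8 298.2] [ 46 212  60  54] [635.5 -67.  156.5] [[-0.1 -0.1]] panel-n -237.2202882696257 y -49.20649796773169
```

```bash
python3 -m pendant '[0.1,0,0.2,0,0,0, 0.2,0,0.4,0,0,0, 0.2,-0.1,0.5,0,0,0, 0.2,0,0.5,0,0,0, 0.2,0,0.4,0,0,0, 0.16,0,0.14,0,0,0, 0,0,0,0,0,0, 0,0,0,0,0,0]' && python3 -m pendant '[-0.08,0,0.06,0,0,0, -0.08,0,0.06,0,0,0, -0.12,0,0.08,0,0,0, -0.16,0,0.11,0,0,0, -0.2,0,0.14,0,0,0, -0.2,0,0.14,0,0,0, -0.2,0,0.14,0,0,0, -0.2,0,0.14,0,0,0]'
```

```text
time: 20.35
eef_pos: [425.6, -24.7, 98.5]
ee_rot: [0.275, 0.015, 0.961, -0.007]
ft_force: [0.4, -0.1, 0.3]
finger_gap: -0.3
grip_force: 0.0
time: 21.35
eef_pos: [502.1, -27.1, 94.0]
ee_rot: [0.274, 0.014, 0.961, -0.007]
ft_force: [-0.5, -0.5, -0.2]
finger_gap: -0.1
grip_force: 0.0
```

The pose was out of reach close in (stopped at z 98), and nothing was touched. I check which joint limits.

```bash
python3 - <<'E'
from h import *
print(np.round(ctrl.get_obs()['q'],2)); plan((420,-32,130),RT)
o=ctrl.get_obs();q=o['ee_rot'];print(np.round(Rn.from_quat([q[1],q[2],q[3],q[0]]).as_matrix(),2))
plan((425,-34,150)); plan((425,-34,54),Rn.from_matrix(np.c_[-ex,ey,-ez]))
E
```

```text
[-0.1   0.2   2.33  0.5   0.06 -2.13]
eef [502.1 -27.1  94. ] t 21.35 shift [ 1.013 -0.154 -1.475] turn [-0.066 -0.628 -0.003] F [-0.5 -0.5 -0.2] gap -0.1
[[-0.85  0.03  0.53]
 [ 0.02  1.   -0.02]
 [-0.53 -0.   -0.85]]
eef [502.1 -27.1  94. ] t 21.35 shift [ 0.716 -0.192 -1.762] F [-0.5 -0.5 -0.2] gap -0.1
eef [502.1 -27.1  94. ] t 21.35 shift [ 1.729 -0.183 -0.131] turn [-0.063  6.372 -0.023] F [-0.5 -0.5 -0.2] gap -0.1
```

```bash
python3 -m pendant '[0.1,0,-0.4,0,0,0, 0.2,-0.1,-0.5,0,0,0, 0.2,-0.1,-0.5,0,0,0, 0.2,0,-0.4,0,1,0, 0,0,0,0,1,0, 0,0,0,0,1,0, 0,0,0,0,0.4,0, 0,0,0,0,0,0]'; python3 - <<'E'
from h import *
print(np.round(ctrl.get_obs()['q'],2))
R15=Rn.from_rotvec(ey*np.radians(20))*RT
plan((420,-34,46),R15);R15=Rn.from_rotvec(-ey*np.radians(-20))*RT;print(R15.as_matrix()[:,2])
E
```

```text
time: 22.35
eef_pos: [424.8, -34.5, 152.2]
ee_rot: [0.13, 0.015, 0.991, -0.004]
ft_force: [-0.5, 0.3, -0.5]
finger_gap: 0.2
grip_force: 0.0
[-0.12  0.05  2.17  0.03  0.66 -1.68]
eef [424.8 -34.5 152.2] t 22.35 shift [0.639 0.017 2.029] turn [-0.064 -0.02  -0.022] F [-0.5  0.3 -0.5] gap 0.2
[ 0.25871814 -0.00722665 -0.96592583]
```

```bash
python3 -m pendant '[0.1,0,0.2,0,0,0, 0.1,0,0.4,0,0,0, 0.1,0,0.4,0,0,0, 0.1,0,0.4,0,0,0, 0.1,0,0.3,0,0,0, 0.14,0,0.33,0,0,0, 0,0,0,0,0,0, 0,0,0,0,0,0]'; python3 - <<'E'
from h import *
print(np.round(ctrl.get_obs()['q'],2))
plan((547,-37,46))
E
```

```text
time: 23.35
eef_pos: [418.9, -34.7, 45.9]
ee_rot: [0.129, 0.015, 0.991, -0.004]
ft_force: [-0.3, -0.0, -0.2]
finger_gap: 0.4
grip_force: 0.0
[-0.12  0.23  2.34  0.06  0.32 -1.72]
eef [418.9 -34.7  45.9] t 23.35 shift [-2.477  0.035  0.656] F [-0.3 -0.  -0.2] gap 0.4
```

```bash
python3 -m pendant '[-0.15,0,0.04,0,0,0, -0.2,0,0.05,0,0,0, -0.25,0,0.07,0,0,0, -0.3,0,0.08,0,0,0, -0.3,0,0.08,0,0,0, -0.3,0.02,0.08,0,0,0, -0.3,0,0.08,0,0,0, -0.2,0,0.05,0,0,0]' && python3 -m pendant '[-0.15,0,0.04,0,0,0, -0.12,0.01,0.03,0,0,0, -0.1,0,0.03,0,0,0, -0.1,0,0.03,0,0,0, -0.08,0,0.02,0,0,0, -0.05,0,0.01,0,0,0, 0,0,0,0,0,0, 0,0,0,0,0,0]'; python3 - <<'E'
from h import *
snap('side','s2.png');snap('top','t2.png'); plan((560,-37,46))
E
```

```text
time: 24.35
eef_pos: [523.3, -37.0, 45.5]
ee_rot: [0.129, 0.015, 0.992, -0.004]
ft_force: [-3.5, -1.6, 1.1]
finger_gap: 0.1
grip_force: 1.6
time: 25.35
eef_pos: [553.8, -37.3, 45.9]
ee_rot: [0.13, 0.015, 0.991, -0.004]
ft_force: [-0.7, 1.2, -1.1]
finger_gap: 0.0
grip_force: 0.5
eef [553.9 -37.3  46. ] t 25.45 shift [-0.119  0.01   0.032] F [-0.8  0.4  0.3] gap -0.4
```

```bash
python3 -m pendant '[-0.06,0,0.02,0,0,0, -0.06,0,0.02,0,0,0, -0.04,0,0.01,0,0,0, -0.04,0,0.01,0,0,0, 0,0,0,0,0,0, 0,0,0,0,0,0, 0,0,0,0,0,0, 0,0,0,0,0,0]'
```

```text
time: 26.45
eef_pos: [564.2, -37.8, 45.5]
ee_rot: [0.13, 0.015, 0.991, -0.004]
ft_force: [0.2, 0.4, 0.6]
finger_gap: -0.0
grip_force: 0.0
```

```bash
python3 -m pendant '[-0.05,0,0.01,0,0,0, 0,0,0,0,0,0, 0,0,0,0,0,0, -0.04,0,0.01,0,0,0, 0,0,0,0,0,0, 0,0,0,0,0,0, 0,0,0,0,0,0, 0,0,0,0,0,0]'
```

```text
time: 27.45
eef_pos: [566.3, -37.8, 45.1]
ee_rot: [0.127, 0.015, 0.992, -0.004]
ft_force: [-7.8, 0.1, 5.0]
finger_gap: -0.2
grip_force: 3.5
```

```bash
python3 -m pendant '[-0.04,0,0.01,0,0,0, 0,0,0,0,0,0, 0,0,0,0,0,0, 0,0,0,0,0,0, 0,0,0,0,0,0, 0,0,0,0,0,0, 0,0,0,0,0,0, 0,0,0,0,0,0]'; python3 - <<'E'
from h import *
plan((480,-37,70))
E
```

```text
time: 28.45
eef_pos: [566.5, -37.7, 44.7]
ee_rot: [0.125, 0.015, 0.992, -0.004]
ft_force: [-11.4, -0.7, 8.4]
finger_gap: -0.0
grip_force: 5.7
eef [566.5 -37.7  44.7] t 28.45 shift [ 1.549 -0.042 -0.92 ] F [-11.4  -0.7   8.4] gap -0.0
```

```bash
python3 -m pendant '[0.3,0,-0.08,0,0,0, 0.5,0,-0.13,0,0,0, -0.1,0,-0.4,0,0,0, -0.15,0,-0.6,0,0,0, -0.15,0,-0.6,0,0,0, -0.15,0,-0.6,0,0,0, -0.15,0,-0.6,0,-1,0, 0,0,0,0,-1,0]' && python3 -m pendant '[0,0,0,0,-1,0, 0,0,0,0,-1,0, 0,0,0,0,0,0, 0,0,0,0,0,0, 0,0,0,0,0,0, 0,0,0,0,0,0, 0,0,0,0,0,0, 0,0,0,0,0,0]'; python3 - <<'E'
from h import *
print(np.round(ctrl.get_obs()['q'],2))
for k in ((636.9,-11.2,156.9),): plan(np.array(k)+40*nrm,RT)
snap('side','s3.png');snap('top','t3.png')
S=cv2.imread('pics/s3.png')[150:390,220:480];T=cv2.imread('pics/t3.png')[180:350,250:430]
C=np.zeros((480,800,3),np.uint8);a=cv2.resize(S,(400,369));b=cv2.resize(T,(400,378));C[:369,:400]=a;C[:378,400:]=b;cv2.imwrite('pics/c3.png',C)
E
```

```text
time: 29.45
eef_pos: [529.6, -36.1, 193.6]
ee_rot: [0.221, 0.015, 0.975, -0.006]
ft_force: [-0.7, -0.1, -0.5]
finger_gap: 0.1
grip_force: 0.0
time: 30.45
eef_pos: [527.2, -35.9, 189.8]
ee_rot: [0.299, 0.014, 0.954, -0.007]
ft_force: [-0.9, 0.0, -0.0]
finger_gap: 0.5
grip_force: 0.0
[-0.12  0.06  2.18  0.16  0.29 -1.79]
eef [527.2 -35.9 189.8] t 30.45 shift [-1.41   0.561  0.982] turn [-0.066 -0.03  -0.002] F [-0.9  0.  -0. ] gap 0.5
```

View pics/c3.png

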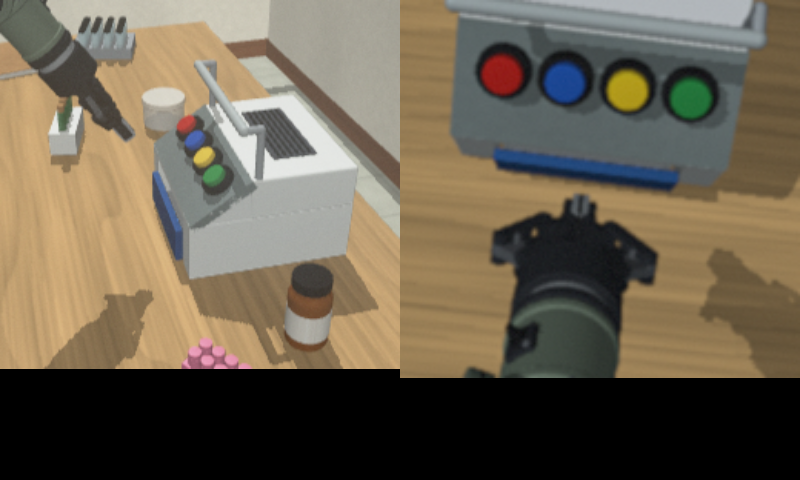

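The tray is home: the blue plate sits against the console at crop (165,215) in side and (585,170) in top. Order red, blue, yellow, green as before. Now to a point 40 mm off the blue key.

```bash
python3 -m pendant '[-0.2,0.06,0,0,0,0, -0.4,0.1,0,0,0,0, -0.4,0.2,0.1,0,0,0, -0.3,0.1,0.3,0,0,0, -0.1,0.1,0.4,0,0,0, 0,0,0.18,0,0,0, 0,0,0,0,0,0, 0,0,0,0,0,0]'; python3 - <<'E'
from h import *
print(np.round(ctrl.get_obs()['q'],2))
plan((636.9,-11.2,156.9),RT)
E
```

```text
time: 31.55
eef_pos: [613.2, -10.8, 189.5]
ee_rot: [0.299, 0.014, 0.954, -0.007]
ft_force: [0.3, -0.2, -0.4]
finger_gap: 0.0
grip_force: 0.0
[-0.04  0.19  2.02 -0.01  0.32 -1.57]
eef [613.2 -10.8 189.5] t 31.55 shift [-0.017  0.01   0.807] turn [-0.068 -0.03  -0.004] F [ 0.3 -0.2 -0.4] gap 0.0
```

```bash
python3 -m pendant '[0,0,0.2,0,0,0, 0,0,0.3,0,0,0, 0,0,0.2,0,0,0, 0,0,0.1,0,0,0, 0,0,0.08,0,0,0, 0,0,0.08,0,0,0, 0,0,0,0,0,0, 0,0,0,0,0,0]'; python3 - <<'E'
from h import *
plan((636.9,-11.2,156.9),RT); print(ctrl.get_obs()['ft_force']@nrm)
E
```

```text
time: 32.55
eef_pos: [638.1, -11.5, 153.3]
ee_rot: [0.3, 0.014, 0.954, -0.007]
ft_force: [-31.3, 1.2, 31.2]
finger_gap: -0.1
grip_force: 21.8
eef [638.1 -11.5 153.3] t 32.55 shift [-0.022  0.006 -0.073] turn [-0.066 -0.026 -0.002] F [-31.3   1.2  31.2] gap -0.1
43.550954882085456
```

Blue bottomed (43 N, firmer than needed). I let it up and move over to yellow.

```bash
python3 -m pendant '[0,0,-0.2,0,0,0, 0,0,-0.4,0,0,0, 0,0,-0.2,0,0,0, 0,-0.2,0,0,0,0, 0,-0.4,0,0,0,0, 0,-0.4,0,0,0,0, 0,-0.12,0,0,0,0, 0,0,0,0,0,0]'; python3 - <<'E'
from h import *
plan((635.5,-67,156.6),RT)
E
```

```text
time: 33.55
eef_pos: [616.3, -67.0, 183.0]
ee_rot: [0.299, 0.015, 0.954, -0.007]
ft_force: [-0.3, -0.8, 0.6]
finger_gap: -0.4
grip_force: 0.0
eef [616.3 -67.  183. ] t 33.55 shift [-0.015  0.014  0.653] turn [-0.07  -0.033 -0.01 ] F [-0.3 -0.8  0.6] gap -0.4
```

```bash
python3 -m pendant '[0,0,0.2,0,0,0, 0,0,0.25,0,0,0, 0,0,0.15,0,0,0, 0,0,0.08,0,0,0, 0,0,0.07,0,0,0, 0,0,0,0,0,0, 0,0,0,0,0,0, 0,0,0,0,0,0]'; python3 - <<'E'
from h import *
plan((635.5,-67,156.6),RT); print(ctrl.get_obs()['ft_force']@nrm)
E
```

```text
time: 34.55
eef_pos: [636.1, -67.0, 153.6]
ee_rot: [0.299, 0.014, 0.954, -0.006]
ft_force: [-15.2, 3.3, 15.0]
finger_gap: -0.2
grip_force: 10.2
eef [636.1 -67.  153.6] t 34.55 shift [-0.024 -0.002 -0.057] turn [-0.055 -0.036  0.001] F [-15.2   3.3  15. ] gap -0.2
21.04980610960607
```

```bash
python3 -m pendant '[0,0,-0.2,0,0,0, 0,0,-0.4,0,0,0, 0,0,-0.05,0,0,0, 0,-0.2,0,0,0,0, 0,-0.4,0,0,0,0, 0,-0.4,0,0,0,0, 0,-0.12,0,0,0,0, 0,0,0,0,0,0]'; python3 - <<'E'
from h import *
plan((634,-122.8,156.4),RT)
E
```

```text
time: 35.55
eef_pos: [617.3, -123.0, 178.9]
ee_rot: [0.299, 0.015, 0.954, -0.007]
ft_force: [0.8, 0.7, 0.5]
finger_gap: -0.3
grip_force: 0.0
eef [ 617.3 -123.   178.9] t 35.55 shift [-0.017  0.017  0.559] turn [-0.068 -0.037 -0.011] F [0.8 0.7 0.5] gap -0.3
```

```bash
python3 -m pendant '[0,0,0.2,0,0,0, 0,0,0.2,0,0,0, 0,0,0.1,0,0,0, 0,0,0.08,0,0,0, 0,0,0.08,0,0,0, 0,0,0,0,0,0, 0,0,0,0,0,0, 0,0,0,0,0,0]' && python3 -m pendant '[0,0,-0.2,0,0,0, 0,0,-0.5,0,0,0, 0,0,-0.8,0,0,0, 0.1,0,-0.8,0,0,0, 0.2,0,-0.5,0,0,0, 0,0,-0.2,0,0,0, 0,0,0,0,0,0, 0,0,0,0,0,0]'; python3 - <<'E'
from h import *
snap('side','s4.png');snap('top','t4.png')
S=cv2.imread('pics/s4.png')[150:390,220:480];T=cv2.imread('pics/t4.png')[180:350,250:430]
C=np.zeros((380,800,3),np.uint8);C[:369,:400]=cv2.resize(S,(400,369));C[:378,400:]=cv2.resize(T,(400,378));cv2.imwrite('pics/c4.png',C)
E
```

```text
time: 36.55
eef_pos: [634.6, -122.8, 153.6]
ee_rot: [0.299, 0.014, 0.954, -0.006]
ft_force: [-16.3, 3.0, 15.0]
finger_gap: 0.0
grip_force: 11.1
time: 37.55
eef_pos: [538.6, -120.0, 265.9]
ee_rot: [0.299, 0.014, 0.954, -0.007]
ft_force: [0.2, 0.1, 0.1]
finger_gap: -0.1
grip_force: 0.0
```

View pics/c4.png

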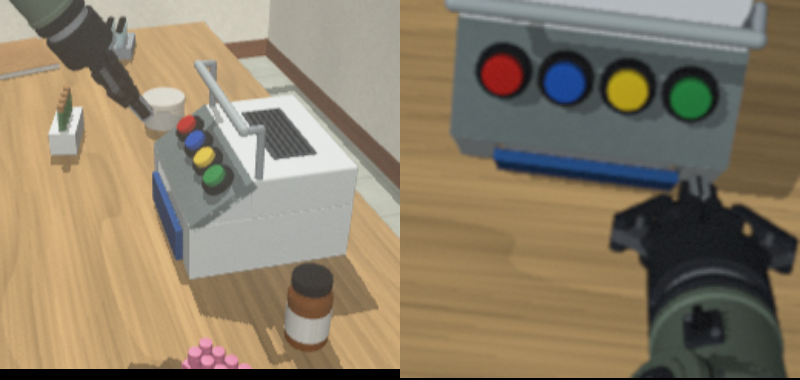

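The tray is still home (crop (165,215) and (585,168)), the keys are up, the bystanders are in place and the robot is clear. I hand in.

```bash
python3 -c "
from plant import ctrl
print(ctrl.finish_job())"
```

```text
the job is handed in; nothing more can be done
None
```

I loaded the rack, pushed the tray home against its stop, pressed blue, yellow and green in order to their stops, and handed the job in at about 38 s with the robot clear; no verdict was returned.

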